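# Unlock and hold the clamp on the disc to be ground

## Task

One of the two clamping stations on the bench holds a plain solid disc that is to be ground, the other an already finished ring: find the station with the solid disc, flip its safety catch fully over by its thumb tab, and only then pull its lever towards you until the clamp toe presses firmly on the disc. The lever springs back when let go, so finish while still holding it pulled, with the disc clamped in its nest. Leave the other station and everything else on the bench alone.

Things in the scene. Friction and masses are not known exactly. Their poses are not given: they have to be found in the camera images.
- left_station: Clamping station on the robot's left: dark steel base plate 260 x 190 x 12 mm fixed to the bench, with a nest of four short pins, a sprung bail lever and, at its +y side, a catch. Origin: centre of the plate's underside; x points away from the robot (towards the lever), y to its left, z up. Both stations are identical, each at its own place and yaw.
- left_nest (a point): Centre of this station's nest, on the plate's top face (12 mm up): 55 mm from the plate's centre towards -x and 25 mm towards -y of the station. A part in the nest lies centred here, within 2 mm.
- left_lever (a joint): Lever, rad; hinge along station y at (45, -25, 50) mm of the station. 0 = rest, handle leaning 0.42 back from upright; grows as it is pulled towards the robot, swinging the clamp toe down; meets an 8 mm part at about 0.58 (empty: stop at 0.8). A spring returns it to 0 when let go: about 4 N at the bar at first, 7 N clamped. Locked at 0 by the engaged catch.
- left_grip (a point): Middle of the lever's hand bar (moves with it): a level round steel bar 20 mm thick along station y, 100 mm between the two side arms, 150 mm from the lever hinge; at rest 187 mm above the bench and 61 mm behind (station +x of) the hinge. Nothing stands below the bar between the arms for 90 mm.
- left_catch (a joint): Safety catch, rad: a see-saw on a hinge along station y at (-5, 55, 96) mm of the station. Near 0 (start 0 to 0.08) = engaged: its nose lies level and blocks a pin on the lever; 1.2 = fully flipped over (stop), nose raised, lever free. Stiff (about 3 N straight down at the thumb tab); stays where it is left.
- left_tab (a point): Centre of the upper face of the catch's thumb tab (30 x 28 mm, 8 mm thick), 52 mm from the catch hinge on the robot's side; moves with it. Engaged it slopes up towards the robot, about 128 mm above the bench; pressed straight down it flips the catch; fully flipped it slopes down, about 69 mm above the bench.
- right_station: Clamping station on the robot's right: dark steel base plate 260 x 190 x 12 mm fixed to the bench, with a nest of four short pins, a sprung bail lever and, at its +y side, a catch. Origin: centre of the plate's underside; x points away from the robot (towards the lever), y to its left, z up. Both stations are identical, each at its own place and yaw.
- right_nest (a point): Centre of this station's nest, on the plate's top face (12 mm up): 55 mm from the plate's centre towards -x and 25 mm towards -y of the station. A part in the nest lies centred here, within 2 mm.
- right_lever (a joint): Lever, rad; hinge along station y at (45, -25, 50) mm of the station. 0 = rest, handle leaning 0.42 back from upright; grows as it is pulled towards the robot, swinging the clamp toe down; meets an 8 mm part at about 0.58 (empty: stop at 0.8). A spring returns it to 0 when let go: about 4 N at the bar at first, 7 N clamped. Locked at 0 by the engaged catch.
- right_grip (a point): Middle of the lever's hand bar (moves with it): a level round steel bar 20 mm thick along station y, 100 mm between the two side arms, 150 mm from the lever hinge; at rest 187 mm above the bench and 61 mm behind (station +x of) the hinge. Nothing stands below the bar between the arms for 90 mm.
- right_catch (a joint): Safety catch, rad: a see-saw on a hinge along station y at (-5, 55, 96) mm of the station. Near 0 (start 0 to 0.08) = engaged: its nose lies level and blocks a pin on the lever; 1.2 = fully flipped over (stop), nose raised, lever free. Stiff (about 3 N straight down at the thumb tab); stays where it is left.
- right_tab (a point): Centre of the upper face of the catch's thumb tab (30 x 28 mm, 8 mm thick), 52 mm from the catch hinge on the robot's side; moves with it. Engaged it slopes up towards the robot, about 128 mm above the bench; pressed straight down it flips the catch; fully flipped it slopes down, about 69 mm above the bench.
- disc_center (a point): Centre (half-way up) of the plain solid steel disc, 90 mm across, 8 mm thick, loose in the nest of one of the two stations (either one). 0.3 to 0.5 kg.
- flange_center (a point): Centre (half-way up) of the steel ring, 90 mm across, 8 mm thick, with a 44 mm hole, loose in the nest of the other station.
- wrench: Bystander: open-ended steel wrench lying between the stations. Origin on its underside.
- hammer: Bystander: hammer lying on the far right. Origin on its underside.
- screwdriver: Bystander: screwdriver lying on the far left. Origin on its underside.
- spacer: Bystander: small brass ring, 28 mm across and 14 mm high, on the left station's plate, in its far left corner. Origin on its underside.
- offcut: Bystander: aluminium block 30 x 50 x 20 mm on the right station's plate, in its far left corner. Origin on its underside.
Mind the look-alikes: they are no part of the job. Leave any orange or pink look-alike of the part that bears disc_center alone.

How it is judged:
By the outcome, as a careful person would: the job done as asked, in the order asked, and still so for the second after the job is handed in, while the arm keeps its last pose, push and grip.
It also fails if it takes over 40 s, if anything falls off the work surface, if the arm or the gripper's body presses on something with over 40 N, if the wrist force passes 120 N, or if a joint passes its speed limit or range.

## Robot

A 6-joint arm with a two-finger parallel gripper is mounted at the origin on the work surface. World frame = base frame: x ahead of the robot, y to its left, z up, the work surface at z = 0. Lengths are in m, angles in rad, forces in N, time in s.
With the tool pointing down it reaches from about 0.3 to 0.85 m from the base axis. Payload 5.4 kg.
Tool frame: the origin (TCP) lies midway between the tips of the shut fingers; the grasp point (between the pads) lies 19 mm behind it; x points along the fingers, z is the direction in which the jaws open and shut, and the axes are right-handed (so a half turn about x gives the same grasp; the last joint's range is limited). The gripper opens to 85 mm and grips with 20 to 120 N. Pads are 22 mm wide; open, the fingers measure 114 mm over their backs; the gripper's body (76 mm by 85 mm) begins 54 mm behind the grasp point. The pads swing forward as they close: fully open they stand 13 mm farther back than shut.
Start: joints at [1.021, 0.158, 1.597, -0, 1.386, -0.21], TCP at [0.192, 0.542, 0.231] pointing down, gripper open.
Joint ranges: [-2.91, 2.91], [-0.94, 2.29], [0.18, 2.7], [-1.29, 4.43], [0.17, 2.64], [-3, 3]. Speed limits (rad/s): [2.57, 2.57, 3.14, 3.14, 3.14, 3.14].

## Interface

Orientations are given as a unit quaternion [x, y, z, w].
In Python, from bench import manip gives the robot as it stands.
- The arm moves only by the shell command python3 -m crank 'ROWS' [FORCE]. ROWS is JSON, a list of rows, each a list of 7 numbers: the shift along the tool's x, y, z in mm, then the turn, a rotation vector about the tool's x, y, z in rad, then the closure, from 0 (fully open) to 1 (shut). In form: [[x, y, z, wx, wy, wz, fingers], ...]. A call has 1 to 8 rows; each row shifts and turns the pose as measured when the row begins, along the tool's axes as they then stand; what a row does not reach is not made up. A row lasts 1/12 s, in which the tool goes at most 41.7 mm and 7.16 degrees, less where a joint would pass 70% of its speed; a pose out of reach is approached as far as the arm can. A call is refused whole if a number of a shift passes 41.7 or a number of a turn 0.125, either way. A call with a gripper value outside its range is refused whole. The fingers move at their own pace and stop on an object; FORCE is the grip in N (left out, the last holds). Time passes only in rows, so rows that do not move let the fingers close. It gives the time, the measured TCP pose, the force and the opening at its end, in the units of the state.
- manip.read_state(): the state, without advancing time (a new reading comes with each control period).
- manip.camera(name): name is "scene" or "top"; returns a dict with "pixels" (400x640x3 uint8, blue, green, red), "intrinsics" (3x3 intrinsics, pixels), "k1" (the pictures are not rectified: a ray, as slopes to the right and down, at radius r is drawn at 1 + k1 r^2 times it, then the intrinsics apply), "pose" (4x4, takes a point from camera to world coordinates). Camera axes: x right, y down, z forward; pixel columns grow to the right and rows downward; lengths in m; the calibration is good to about 2 mm. A picture is of the moment at which its call begins. There is no depth.
- manip.sign_off(): hands the job in, once; it reports no verdict.
The state is a dict: "time": time; "joints": joint angles; "qd": joint speeds; "tau": joint torques, N m; "position": TCP position; "ee_rot": TCP orientation; "ft_force": force on the tool from outside, world axes, zero at the start; "moment": the same for the moment, N m; "width": opening from 0.0 (shut) to 1.0 (fully open).
Only numpy, scipy, OpenCV 4.12 (cv2) and the standard library are available. Lean on these libraries where they do the work, as an engineer would, in place of code of your own. Each camera call takes 0.05 s, during which the arm holds its last target. There are 200 camera calls.

## Working session

There is one attempt and no reset: what is moved stays moved. The work goes in short steps, Python scripts to look and compute and a shell command to move; the robot and the scene stay as the last step left them, time stands still between calls to the robot, and variables do not carry over. Pictures are saved under pics/ and viewed, about 8 in all and at most 12, crops included, and the job is handed in when it is done.

```bash
mkdir -p pics
cat > h.py <<'E'
import numpy as np, cv2
from bench import manip
from scipy.spatial.transform import Rotation as R
def snap(n,f):
    c=manip.camera(n); cv2.imwrite(f'pics/{f}.png',c['pixels']); np.savez(f'pics/{f}.npz',**{k:np.array(v) for k,v in c.items()}); return c
def ray(c,u,v):
    K=np.array(c['intrinsics']);d=np.array([(u-K[0,2])/K[0,0],(v-K[1,2])/K[1,1]]);s=d.copy()
    for _ in range(20): s=d/(1+float(c['k1'])*(s@s))
    T=np.array(c['pose']);return T[:3,3],T[:3,:3]@np.array([*s,1])
def onz(c,u,v,z):
    o,d=ray(c,u,v);return o+d*(z-o[2])/d[2]
def proj(c,p):
    T=np.array(c['pose']);q=T[:3,:3].T@(np.array(p)-T[:3,3]);s=q[:2]/q[2];s=s*(1+float(c['k1'])*(s@s));K=np.array(c['intrinsics'])
    return np.array([K[0,0]*s[0]+K[0,2],K[1,1]*s[1]+K[1,2]])
def load(f): return dict(np.load(f'pics/{f}.npz'))
E
python3 - <<'E'
from h import *
for n in('top','scene'):
    c=snap(n,n+'0'); print(n,np.round(c['pose'],3).tolist(),c['k1'])
s=manip.read_state(); print(s)
E
```

```text
top [[-0.016, -0.985, 0.172, 0.254], [-1.0, 0.016, -0.003, -0.006], [0.001, -0.172, -0.985, 1.5], [0.0, 0.0, 0.0, 1.0]] -0.010584507431845119
scene [[-0.456, 0.626, -0.633, 1.205], [0.89, 0.323, -0.321, 0.368], [0.003, -0.71, -0.704, 0.936], [0.0, 0.0, 0.0, 1.0]] -0.04079575672640482
{'time': 0.1, 'joints': array([ 1.02089007e+00,  1.58996999e-01,  1.59812594e+00,  9.91306624e-06,
        1.38617866e+00, -2.10080518e-01]), 'qd': array([-0.00065995, -0.00249245, -0.0032857 ,  0.00104255, -0.001754  ,
        0.00057341]), 'tau': array([-1.96447841e-04, -3.96990895e+01, -3.32336962e+01, -3.13467544e-04,
        4.17773961e-03,  4.49306708e-05]), 'position': array([0.19137745, 0.54164249, 0.23039935]), 'ee_rot': array([-0.40848597,  0.57790474,  0.40801571,  0.57679157]), 'ft_force': array([ 0.59258494,  0.2381468 , -0.64491848]), 'moment': array([-0.00877579, -0.00102251, -0.0359    ]), 'width': 0.9995672608171757}
```

View pics/top0.png

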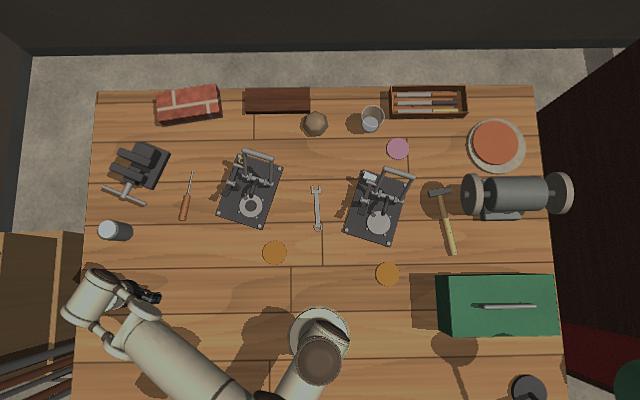

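View pics/scene0.png

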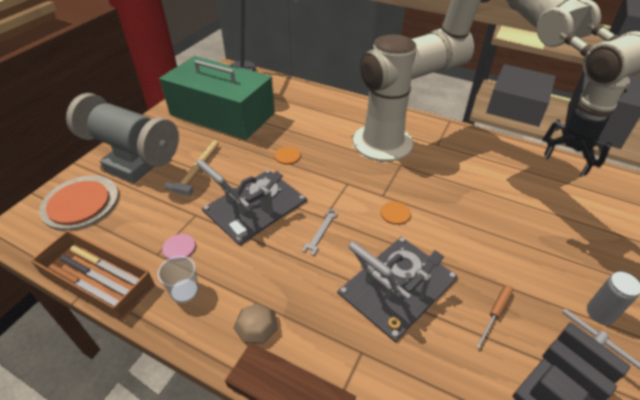

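Top view: the left station (≈250,190) holds a ring with a dark hole (250,206). The right station (≈380,207) holds a plain disc (378,223). I'll zoom in on the right station and get its plate pose.

Run:
```python
from h import *
c=load('top0');p=c['pixels']
a=cv2.resize(p[155:255,330:425],None,fx=6,fy=6,interpolation=cv2.INTER_CUBIC)
s=load('scene0')['pixels']
b=cv2.resize(s[150:250,195:315],None,fx=5,fy=5,interpolation=cv2.INTER_CUBIC)
cv2.imwrite('pics/a.png',a);cv2.imwrite('pics/b.png',b)
hsv=cv2.cvtColor(p,cv2.COLOR_BGR2HSV)
m=((hsv[...,1]<70)&(hsv[...,2]<110)).astype(np.uint8)
roi=np.zeros_like(m);roi[160:250,335:425]=1
m=cv2.morphologyEx(m*roi,cv2.MORPH_OPEN,np.ones((2,2)))
cs,_=cv2.findContours(m,0,2);k=max(cs,key=cv2.contourArea)
print(cv2.minAreaRect(k))
print(np.round(onz(c,378,223,.02),3))
```

```text
((378.660400390625, 206.21014404296875), (52.06439208984375, 72.07583618164062), 17.650123596191406)
[ 0.418 -0.236  0.02 ]
```

View pics/a.png

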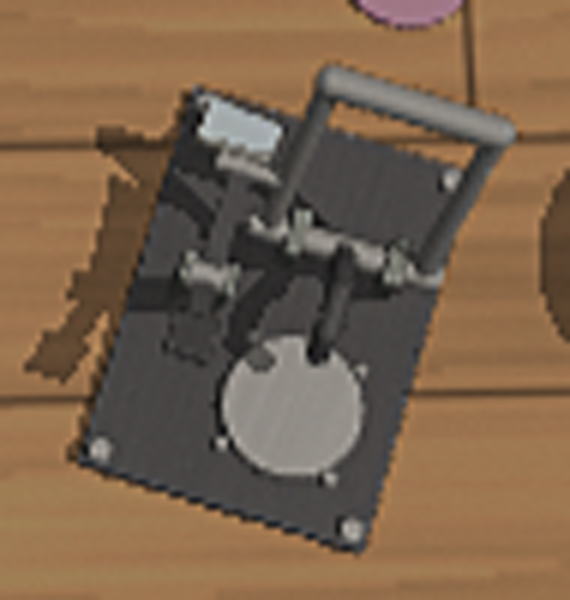

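View pics/b.png

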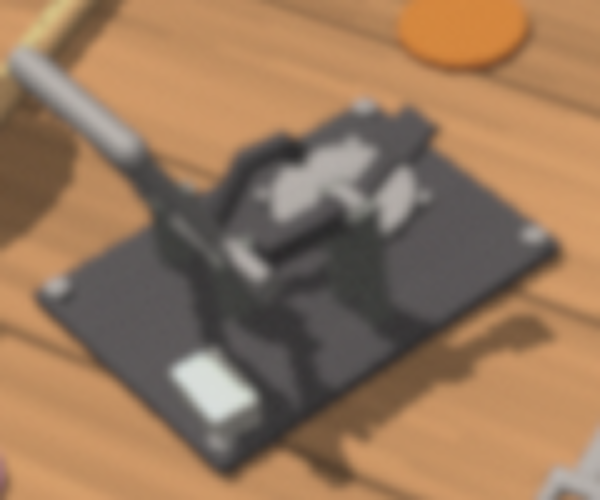

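```bash
cat > st.py <<'E'
from h import *
from scipy.optimize import least_squares
c=load('top0')
L=[((75,458),(-.13,.095,.012)),((360,552),(-.13,-.095,.012)),((195,90),(.13,.095,.012)),((291,405),(-.055,-.025,.02)),((208,275),(-.005,.055,.096)),((416,105),(.106,-.025,.187))]
P=np.array([onz(c,330+(u-2.5)/6,155+(v-2.5)/6,q[2])[:2] for (u,v),q in L]);Q=np.array([q for _,q in L])
W=lambda x,q:(np.array(q)[...,:2]@np.array([[np.cos(x[2]),-np.sin(x[2])],[np.sin(x[2]),np.cos(x[2])]]).T+x[:2])
r=least_squares(lambda x:(W(x,Q)-P).ravel(),[.5,-.25,0]);X=r.x
print('pose',X.round(4));print('res mm',(r.fun.reshape(-1,2)*1e3).round(1).tolist())
def pt(x,y,z): return np.array([*W(X,(x,y)),z])
for n,q in dict(tab=(-.0525,.055,.128),tabflip=(-.055,.055,.069),grip=(.106,-.025,.187),hinge=(.045,-.025,.05)).items(): print(n,pt(*q).round(4))
E
python3 - <<'E'
from st import *
s=load('scene0')
for q in [(-.13,.095,.012),(-.13,-.095,.012),(.13,.095,.012),(.106,-.025,.187),(-.05,.055,.128)]: 
    u=proj(s,pt(*q)); print(q,u.round(1),((u-[195,150])*5).round())
Rm=R.from_quat(manip.read_state()['ee_rot']).as_matrix();print(Rm.round(3))
E
```

```text
pose [ 0.4808 -0.2305 -0.3325]
res mm [[-1.7, 0.2], [-1.3, -1.0], [4.7, 0.2], [-0.7, -0.2], [1.1, 0.2], [-2.0, 0.7]]
tab [ 0.4491 -0.1614  0.128 ]
tabflip [ 0.4467 -0.1606  0.069 ]
grip [ 0.5728 -0.2888  0.187 ]
hinge [ 0.5152 -0.2689  0.05  ]
(-0.13, 0.095, 0.012) [306.  197.4] [555. 237.]
(-0.13, -0.095, 0.012) [267.1 168.1] [360.  91.]
(0.13, 0.095, 0.012) [236.8 242.8] [209. 464.]
(0.106, -0.025, 0.187) [208.6 170.5] [ 68. 103.]
(-0.05, 0.055, 0.128) [274.7 174.7] [399. 123.]
[[-0.001 -0.943  0.333]
 [-0.001  0.333  0.943]
 [-1.     0.    -0.002]]
```

The right station's pose holds up in the second view within a few px. The tool's jaw axis is already parallel to station y. I'll rise, shut the fingers and go above the catch tab, aiming at (0.446, -0.160).

```bash
python3 -m crank '[[-25,0,0,0,0,0,1],[-25,-10,-12,0,0,0,1],[0,-24,-29,0,0,0,1],[0,-24,-29,0,0,0,1],[0,-24,-29,0,0,0,1],[0,-24,-29,0,0,0,1],[0,-24,-29,0,0,0,1],[0,-24,-29,0,0,0,1]]' 60 && python3 -m crank '[[0,-24,-29,0,0,0,1],[0,-24,-29,0,0,0,1],[0,-24,-29,0,0,0,1],[0,-24,-29,0,0,0,1],[0,-24,-29,0,0,0,1],[0,-24,-29,0,0,0,1],[0,-24,-29,0,0,0,1],[0,-24,-29,0,0,0,1]]'
cat > go.py <<'E'
from st import *
import sys
def to(x,y,z):
    s=manip.read_state();Rm=R.from_quat(s['ee_rot']).as_matrix()
    sy=np.array([-np.sin(X[2]),np.cos(X[2]),0]);sx=np.array([np.cos(X[2]),np.sin(X[2]),0])
    l=(s['position']-np.array([*X[:2],0]));
    D=np.column_stack([[0,0,-1],-sx,sy]);
    print('t',round(s['time'],2),'tcp st mm',(np.array([l@sx,l@sy,l[2]])*1e3).round(1),'F st',np.round([s['ft_force']@sx,s['ft_force']@sy,s['ft_force'][2]],1),'w',round(s['width'],2))
    print('shift tool mm',(Rm.T@(pt(x,y,z)-s['position'])*1e3).round(1),'turn to ideal',R.from_matrix(Rm.T@D).as_rotvec().round(3))
if __name__=='__main__': to(*map(float,sys.argv[1:4]))
E
python3 go.py -.056 .055 .16
```

```text
time: 0.77
position: [0.2735, 0.3096, 0.2783]
ee_rot: [-0.413, 0.578, 0.411, 0.572]
ft_force: [1.5, -0.1, 0.0]
width: -0.003
time: 1.43
position: [0.3804, 0.0143, 0.2776]
ee_rot: [-0.414, 0.577, 0.411, 0.572]
ft_force: [1.1, 0.6, -0.4]
width: -0.001
pose [ 0.4808 -0.2305 -0.3325]
res mm [[-1.7, 0.2], [-1.3, -1.0], [4.7, 0.2], [-0.7, -0.2], [1.1, 0.2], [-2.0, 0.7]]
tab [ 0.4491 -0.1614  0.128 ]
tabflip [ 0.4467 -0.1606  0.069 ]
grip [ 0.5728 -0.2888  0.187 ]
hinge [ 0.5152 -0.2689  0.05  ]
t 1.43 tcp st mm [-174.8  198.7  277.6] F st [ 0.8  1.  -0.4] w -0.0
shift tool mm [ 118.5 -118.  -143.6] turn to ideal [ 0.008 -0.008 -0.002]
```

```bash
sed -i 's/^print/if __name__=="__main__": print/; s/^for n,q in dict/if __name__=="__main__":\n  for n,q in dict/' st.py && python3 -m crank '[[5,-25,-30,0,0,0,1],[10,-25,-30,0,0,0,1],[20,-25,-30,0,0,0,1],[25,-25,-30,0,0,0,1],[25,-20,-25,0,0,0,1],[25,0,0,0,0,0,1],[0,0,0,0,0,0,1]]' && python3 go.py -.056 .055 .16
python3 - <<'E'
from h import *
a=snap('top','t1')['pixels'];b=snap('scene','s1')['pixels']
cv2.imwrite('pics/c1.png',np.hstack([cv2.resize(a[150:250,325:425],(400,400),interpolation=2),cv2.resize(b[110:230,195:315],(400,400),interpolation=2)]))
E
```

```text
time: 2.02
position: [0.4459, -0.1692, 0.1712]
ee_rot: [-0.412, 0.578, 0.406, 0.575]
ft_force: [-0.6, 0.4, -1.1]
width: 0.002
t 2.02 tcp st mm [-53.   46.6 171.2] F st [-0.7  0.1 -1.1] w 0.0
shift tool mm [11.1  3.1  8.5] turn to ideal [-0.004 -0.009  0.004]
```

View pics/c1.png

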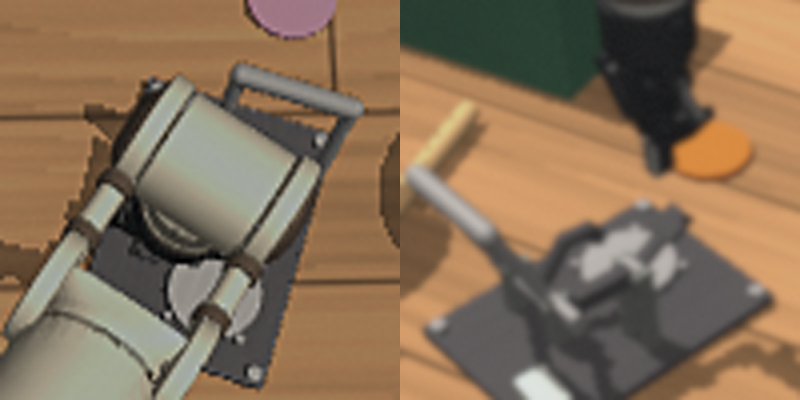

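The gripper stands above the tab: its tips are at crop (655,170) and the tab's end is at (685,215) in the scene view. I'll correct sideways, then press straight down in steps, watching the force.

```bash
python3 -m crank '[[0,3,8.5,0,0,0,1],[15,0,0,0,0,0,1],[12,0,0,0,0,0,1],[8,0,0,0,0,0,1],[0,0,0,0,0,0,1]]' && python3 go.py -.056 .055 .075
```

```text
time: 2.53
position: [0.4529, -0.158, 0.1484]
ee_rot: [-0.422, 0.574, 0.401, 0.576]
ft_force: [0.6, 1.4, -0.7]
width: -0.002
t 2.53 tcp st mm [-50.1  59.4 148.4] F st [ 0.1  1.5 -0.7] w -0.0
shift tool mm [73.3  7.8 -3.4] turn to ideal [ 0.004 -0.014  0.026]
```

```bash
python3 -m crank '[[0,7,-4,0,-0.014,0.026,1],[8,0,0,0,0,0,1],[0,0,0,0,0,0,1]]' && python3 go.py -.056 .055 .075
```

```text
time: 2.78
position: [0.4459, -0.1583, 0.1417]
ee_rot: [-0.413, 0.574, 0.411, 0.575]
ft_force: [0.0, 0.7, 0.0]
width: 0.001
t 2.78 tcp st mm [-56.5  56.9 141.7] F st [-0.2  0.6  0. ] w 0.0
shift tool mm [66.7 -0.4 -1.9] turn to ideal [0.006 0.    0.002]
```

```bash
python3 -m crank '[[12,0,-1,0,0,0,1],[12,0,0,0,0,0,1],[12,0,0,0,0,0,1],[10,0,0,0,0,0,1]]' && python3 go.py -.056 .055 .075
```

```text
time: 3.12
position: [0.4497, -0.1608, 0.0992]
ee_rot: [-0.417, 0.573, 0.408, 0.576]
ft_force: [-3.2, 0.5, 3.7]
width: -0.0
t 3.12 tcp st mm [-52.1  55.8  99.2] F st [-3.2 -0.5  3.7] w -0.0
shift tool mm [24.2  4.2 -0.7] turn to ideal [ 0.007 -0.004  0.013]
```

The tab is moving, at about 4 N as stated. Continuing down to the stop.

```bash
python3 -m crank '[[8,4,-1,0,0,0.01,1],[8,0,0,0,0,0,1],[6,0,0,0,0,0,1],[4,0,0,0,0,0,1]]' && python3 go.py -.056 .055 .07 && python3 -m crank '[[4,0,0,0,0,0,1],[3,0,0,0,0,0,1]]' && python3 go.py -.056 .055 .07
```

```text
time: 3.45
position: [0.4493, -0.162, 0.0736]
ee_rot: [-0.417, 0.573, 0.408, 0.575]
ft_force: [-3.8, 3.2, 24.2]
width: -0.001
t 3.45 tcp st mm [-52.2  54.5  73.6] F st [-4.7  1.8 24.2] w -0.0
shift tool mm [3.6 3.9 0.5] turn to ideal [ 0.007 -0.005  0.012]
time: 3.62
position: [0.4497, -0.1622, 0.0731]
ee_rot: [-0.416, 0.574, 0.41, 0.574]
ft_force: [-17.5, 9.5, 39.1]
width: -0.004
t 3.62 tcp st mm [-51.7  54.5  73.1] F st [-19.7   3.3  39.1] w -0.0
shift tool mm [3.1 4.4 0.6] turn to ideal [ 0.009 -0.005  0.007]
```

The catch is at its hard stop: 39 N at tip height 73 mm, against about 74 expected for fully flipped. I'll lift off straight up, look at the catch and open the gripper.

```bash
python3 -m crank '[[-10,0,0,0,0,0,1],[-35,0,0,0,0,0,1],[-38,0,0,0,0,0,1],[-38,0,0,0,0,0,1],[-38,0,0,0.12,0,0,0],[-38,0,0,0.12,0,0,0],[-20,0,0,0.12,0,0,0],[0,0,0,0.12,0,0,0]]' 80 && python3 go.py .106 -.025 .25
python3 - <<'E'
from h import *
print(manip.read_state()['joints'].round(2))
a=snap('top','t2')['pixels'];b=snap('scene','s2')['pixels']
cv2.imwrite('pics/c2.png',np.hstack([cv2.resize(a[150:250,325:425],(400,400),interpolation=2),cv2.resize(b[130:250,195:315],(400,400),interpolation=2)]))
E
```

```text
time: 4.28
position: [0.4445, -0.1584, 0.2949]
ee_rot: [-0.258, 0.661, 0.26, 0.655]
ft_force: [-0.2, -0.0, 0.3]
width: 0.568
t 4.28 tcp st mm [-57.9  56.4 294.9] F st [-0.2 -0.1  0.3] w 0.57
shift tool mm [  43.6 -183.2    5.3] turn to ideal [-0.488 -0.005 -0.008]
[-0.6  -0.15  1.78 -0.01  1.52 -1.35]
```

View pics/c2.png

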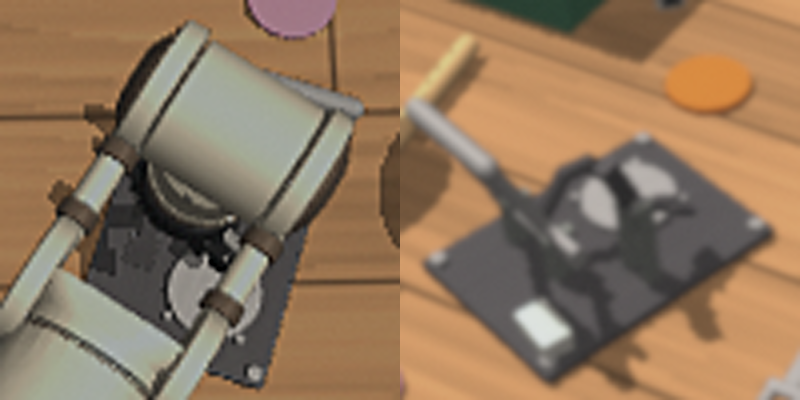

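The catch nose is now raised in the scene view (crop ≈(620,180)) and the lever is still at rest. I'll turn the jaw the rest of the way, to station x.

```bash
python3 -m crank '[[0,0,0,0.12,0,0,0],[0,0,0,0.12,0,0,0],[0,0,0,0.12,0,0,0],[0,0,0,0.12,0,0,0],[0,0,0,0.12,0,0,0],[0,0,0,0.12,0,0,0],[0,0,0,0.12,0,0,0],[0,0,0,0.12,0,0,0]]' && python3 -m crank '[[0,0,0,0.12,0,0,0],[0,0,0,0,0,0,0]]' && python3 go.py .106 -.025 .25; python3 -c "
from h import *
print(manip.read_state()['joints'].round(2))"
```

```text
time: 5.05
position: [0.4363, -0.1537, 0.2743]
ee_rot: [0.081, 0.718, -0.07, 0.688]
ft_force: [-0.1, -0.1, 0.5]
width: 0.999
time: 5.22
position: [0.4343, -0.1524, 0.2696]
ee_rot: [0.124, 0.715, -0.112, 0.679]
ft_force: [-0.3, -0.5, 0.0]
width: 0.994
t 5.22 tcp st mm [-69.4  58.7 269.6] F st [-0.1 -0.6  0. ] w 0.99
shift tool mm [  9.6 -83.2 176.4] turn to ideal [-1.573 -0.036 -0.048]
[-0.6  -0.13  1.81 -0.01  1.51 -0.26]
```

```bash
sed -i 's/D=np.column.*/D=np.column_stack([[0,0,-1],sy,sx]);/' go.py && python3 -m crank '[[-10,-17,35,0,0,0,0],[0,-17,35,0,0,0,0],[0,-17,35,0,0,0,0],[0,-17,35,0,0,0,0],[0,-15,30,0,0,0,0],[0,0,0,0,0,0,0]]' && python3 go.py .106 -.025 .22
```

```text
time: 5.72
position: [0.5659, -0.2836, 0.2484]
ee_rot: [0.114, 0.727, -0.092, 0.671]
ft_force: [-0.5, 0.1, -0.6]
width: 1.001
t 5.72 tcp st mm [ 97.8 -22.4 248.4] F st [-0.5 -0.  -0.6] w 1.0
shift tool mm [27.6 -3.5 10.4] turn to ideal [ 0.039 -0.083 -0.017]
```

```bash
python3 -m crank '[[0,-3,10,0.039,-0.083,-0.017,0],[0,0,0,0,0,0,0]]' && python3 go.py .106 -.025 .22
python3 - <<'E'
from h import *
b=snap('scene','s3')['pixels']
cv2.imwrite('pics/c3.png',cv2.resize(b[110:230,170:290],(600,600),interpolation=2))
E
```

```text
time: 5.88
position: [0.5743, -0.2901, 0.241]
ee_rot: [0.115, 0.7, -0.112, 0.696]
ft_force: [-0.4, 0.3, -0.1]
width: 0.998
t 5.88 tcp st mm [107.8 -25.7 241. ] F st [-0.5  0.2 -0.1] w 1.0
shift tool mm [21.   0.7 -1.7] turn to ideal [ 0.01  -0.007 -0.003]
```

View pics/c3.png

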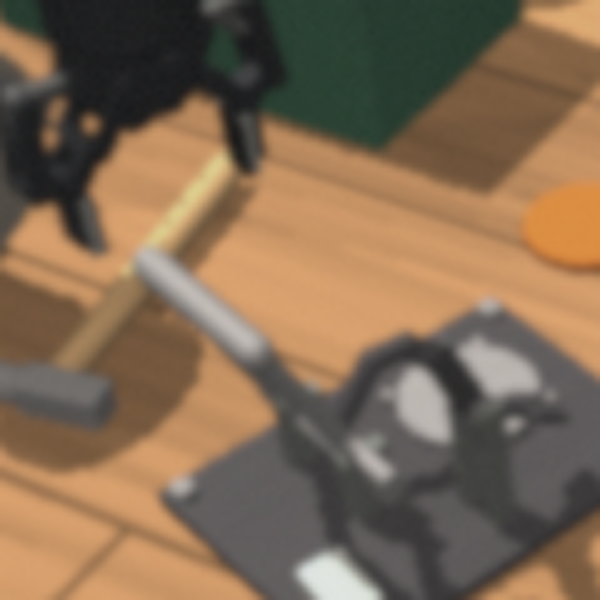

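The open jaws straddle the bar: tips at (97,245) and (245,165), bar middle at (200,305), matching its projection (193,302). I'll descend and grip.

```bash
python3 -m crank '[[20,0,-2,0,0,0,0],[20,0,0,0,0,0,0],[18,0,0,0,0,0,0],[12,0,0,0,0,0,0],[0,0,0,0,0,0,0]]' && python3 go.py .106 -.025 .167
```

```text
time: 6.35
position: [0.5677, -0.2849, 0.169]
ee_rot: [0.109, 0.706, -0.103, 0.692]
ft_force: [-0.1, 0.8, 0.2]
width: 1.002
t 6.35 tcp st mm [ 99.9 -23.  169. ] F st [-0.3  0.8  0.2] w 1.0
shift tool mm [ 1.8 -2.2  6.1] turn to ideal [ 0.031 -0.02  -0.006]
```

```bash
python3 -m crank '[[1,-2,6,0.03,-0.02,0,0],[0,0,0,0,0,0,0.5],[0,0,0,0,0,0,0.95],[0,0,0,0,0,0,0.95],[0,0,0,0,0,0,0.95],[0,0,0,0,0,0,0.95],[0,0,0,0,0,0,0.95]]' 60 && python3 go.py .106 -.025 .167
```

```text
time: 6.93
position: [0.5722, -0.2886, 0.1727]
ee_rot: [0.118, 0.698, -0.114, 0.697]
ft_force: [-8.9, 3.5, 0.3]
width: 0.211
t 6.93 tcp st mm [105.4 -25.  172.7] F st [-9.6  0.4  0.3] w 0.21
shift tool mm [ 5.7 -0.   0.6] turn to ideal [ 0.004 -0.001 -0.005]
```

Bar gripped: opening is about 18 mm against the 20 mm bar. Now pulling along the arc.

```bash
python3 -m crank '[[-5,0,-14,0,0,0,0.95],[-4,0,-14,0,0,0,0.95],[-3,0,-15,0,0,0,0.95],[0,0,0,0,0,0,0.95]]' && python3 go.py .048 -.025 .186
```

```text
time: 7.27
position: [0.5372, -0.2767, 0.1864]
ee_rot: [0.116, 0.691, -0.115, 0.705]
ft_force: [2.9, -1.3, -5.1]
width: 0.205
t 7.27 tcp st mm [ 68.4 -25.2 186.4] F st [ 3.2 -0.3 -5.1] w 0.2
shift tool mm [  0.    0.3 -20.4] turn to ideal [ 0.004  0.019 -0.004]
```

```bash
python3 -m crank '[[-1,0,-14,0,0,0,0.95],[0,0,-14,0,0,0,0.95],[0,0,-12,0,0,0,0.95]]' && python3 go.py .021 -.025 .184
```

```text
time: 7.52
position: [0.5079, -0.2668, 0.1899]
ee_rot: [0.114, 0.682, -0.117, 0.713]
ft_force: [9.8, -2.4, -12.9]
width: 0.208
t 7.52 tcp st mm [ 37.5 -25.4 189.9] F st [ 10.    1.  -12.9] w 0.21
shift tool mm [  5.1   0.5 -16.7] turn to ideal [ 0.004  0.045 -0.003]
```

```bash
python3 -m crank '[[3,0,-9,0,0.03,0,0.95],[1,0,-8,0,0,0,0.95]]' && python3 go.py .021 -.025 .184
```

```text
time: 7.68
position: [0.4989, -0.2638, 0.19]
ee_rot: [0.114, 0.685, -0.117, 0.71]
ft_force: [10.8, -2.6, -15.4]
width: 0.207
t 7.68 tcp st mm [ 28.  -25.5 190. ] F st [ 11.1   1.1 -15.4] w 0.21
shift tool mm [ 5.7  0.5 -7.2] turn to ideal [ 0.003  0.036 -0.002]
```

```bash
python3 -m crank '[[2,0,-5,0,0.02,0,0.95],[0,0,-5,0,0,0,0.95]]' && python3 go.py .021 -.025 .184
```

```text
time: 7.85
position: [0.4957, -0.2626, 0.1896]
ee_rot: [0.115, 0.686, -0.118, 0.709]
ft_force: [12.9, -5.0, -19.3]
width: 0.206
t 7.85 tcp st mm [ 24.6 -25.5 189.6] F st [ 13.8  -0.6 -19.3] w 0.21
shift tool mm [ 5.5  0.5 -3.8] turn to ideal [ 0.002  0.033 -0.001]
```

The tool rides a little high and pulls the bar up at 19 N. I'll ease down while pressing on.

```bash
python3 -m crank '[[5,0,-4,0,0,0,0.95],[5,0,-4,0,0,0,0.95]]' && python3 go.py .021 -.025 .184
python3 - <<'E'
from h import *
b=snap('scene','s4')['pixels'];a=snap('top','t4')['pixels']
cv2.imwrite('pics/c4.png',np.hstack([cv2.resize(a[150:250,325:425],(400,400),interpolation=2),cv2.resize(b[130:230,200:300],(400,400),interpolation=2)]))
E
```

```text
time: 8.02
position: [0.4981, -0.2636, 0.1896]
ee_rot: [0.112, 0.676, -0.12, 0.718]
ft_force: [5.1, 5.0, 17.5]
width: 0.207
t 8.02 tcp st mm [ 27.1 -25.6 189.6] F st [ 3.2  6.4 17.5] w 0.21
shift tool mm [ 5.2  0.6 -6.5] turn to ideal [0.002 0.06  0.001]
```

View pics/c4.png

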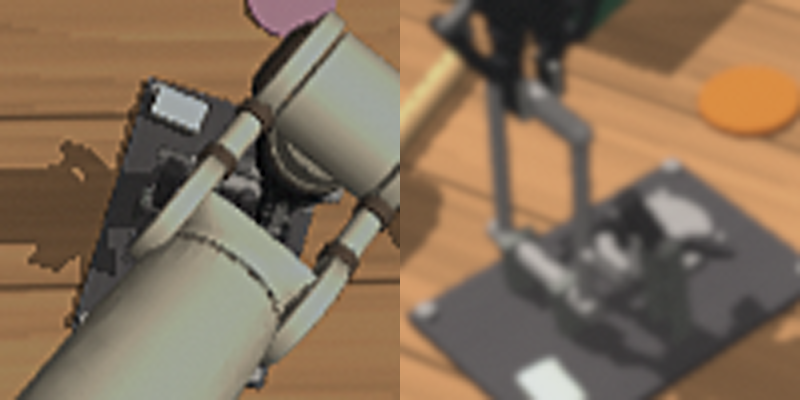

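The lever is nearly upright, at about 0.55 rad by position, so the toe is not firmly down yet. Pulling further.

```bash
python3 -m crank '[[0,0,-8,0,0.03,0,0.95],[1,0,-8,0,0.03,0,0.95]]' && python3 go.py .021 -.025 .184;  python3 -m crank '[[2,0,-8,0,0.03,0,0.95],[2,0,-8,0,0.03,0,0.95]]' && python3 go.py .021 -.025 .184
```

```text
time: 8.28
position: [0.4893, -0.2606, 0.1895]
ee_rot: [0.115, 0.692, -0.118, 0.703]
ft_force: [25.4, -8.2, -15.2]
width: 0.205
t 8.28 tcp st mm [ 17.8 -25.6 189.5] F st [ 26.7   0.5 -15.2] w 0.21
shift tool mm [5.5 0.6 3.1] turn to ideal [0.002 0.017 0.002]
time: 8.45
position: [0.4888, -0.2604, 0.1897]
ee_rot: [0.116, 0.699, -0.118, 0.696]
ft_force: [25.9, -6.4, -8.4]
width: 0.207
t 8.45 tcp st mm [ 17.3 -25.7 189.7] F st [26.6  2.4 -8.4] w 0.21
shift tool mm [5.7 0.7 3.7] turn to ideal [ 0.001 -0.003  0.004]
```

It has stopped at x≈17 mm (about 0.60 rad) with 26 N of pull, well above the 7 N spring, so the toe is pressing. Checking that the pull holds and the disc is seated.

```bash
python3 - <<'E'
from h import *
for i in range(4): b=snap('scene','s5')['pixels']
a=snap('top','t5')['pixels']
cv2.imwrite('pics/c5.png',np.hstack([cv2.resize(a[150:250,325:425],(400,400),interpolation=2),cv2.resize(b[130:230,200:300],(400,400),interpolation=2)]))
E
python3 go.py .021 -.025 .184
```

```text
t 8.7 tcp st mm [ 17.2 -25.6 189.7] F st [25.4  2.1 -9.6] w 0.2
shift tool mm [5.7 0.6 3.8] turn to ideal [ 0.001 -0.004  0.004]
```

View pics/c5.png

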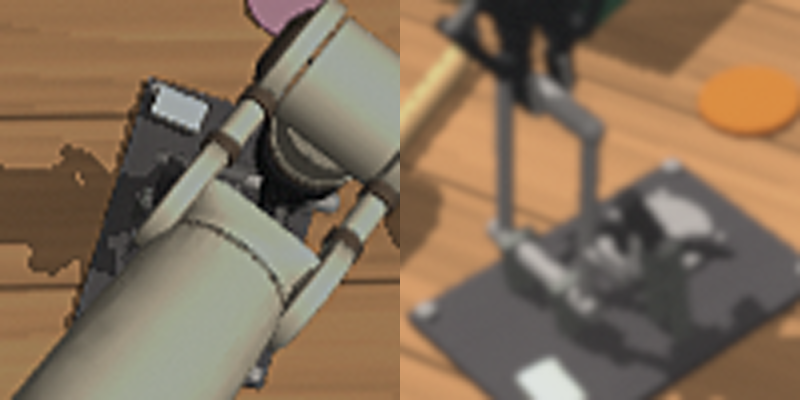

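The pull is steady (25 N, no drift over 0.25 s). The bar is pulled past upright, the disc is still at its place (crop ≈(680,215)), and the catch nose is raised. Handing in.

```bash
python3 -c "
from bench import manip
print(manip.sign_off())"
```

```text
the job is handed in; nothing more can be done
None
```

The solid disc was in the right station. I flipped that station's catch over, then gripped its lever bar and pulled it until the toe pressed on the disc. I handed the job in still holding the lever, at 8.7 s on the robot's clock.

- **Catch:** I pressed the tab straight down until it stopped hard at a tip height of 73 mm, close to the 74 mm or so expected when fully flipped. The picture afterwards showed the nose raised. That press peaked at 39 N upward, about 44 N in all at the wrist, through the fingertips and not the gripper's body.
- **Lever:** The bar stopped at about 0.60 rad, a little beyond the stated 0.58 but within my 2–3 mm position error. The pull there was about 25 N against a spring of about 7 N, and it held without drift over the last 0.25 s.
- **Disc:** The visible part of the disc had not moved in the last picture. The arm and lever hid the toe itself, so contact is judged from the stop and the force. The gripper also pulled the bar upward by about 10 N.
- **Other items:** I did not go near the left station or the other items on the bench.

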